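# Clamp the calibration target in the rig's collet

## Robot

A 6-joint arm with a two-finger parallel gripper is mounted at the origin on the work surface. World frame = base frame: x ahead of the robot, y to its left, z up, the work surface at z = 0. Lengths are in mm, angles in degrees, forces in N, time in s.
With the tool pointing down it reaches from about 350 to 875 mm from the base axis. Payload 15.5 kg.
Tool frame: the origin (TCP) lies at the centre of the arm's flange, where the gripper is bolted on; the fingertips stand 173 mm ahead of it and the grasp point (between the pads) lies r.tcp_to_grasp ahead of it (r.tcp_to_grasp is the distance from the TCP to the grasp point, in mm); z points along the fingers, y is the line along which they close (so a half turn about z gives the same grasp; the last joint's range is limited). The gripper opens to 85 mm and grips with 20 to 120 N. Pads are 22 mm wide; open, the fingers measure 114 mm over their backs; the gripper's body (76 mm by 85 mm) begins 54 mm behind the grasp point. The pads swing forward as they close: fully open they stand 13 mm farther back than shut.
Start: joints at [-77.206, 28.281, 77.091, -0, 74.628, -5.472], TCP at [195.893, -593.51, 404.677] pointing down, gripper open.
Joint ranges: [-166.48, 166.48], [-47.26, 123.95], [12.59, 153.08], [-70.14, 250.14], [6.76, 159.57], [-176.63, 176.63]. Speed limits (degrees/s): [108.29, 108.29, 147.25, 172.46, 172.46, 172.46].

## Interface

Orientations are given as a 3x3 rotation matrix whose columns are the frame's x, y, z axes.
In Python, from rig import r gives the robot as it stands.
- The arm moves only by the tool apply_moves, never from a script. Its argument "commands" is a list of rows, each a list of 4 numbers: the shift along the world's x, y, z in cm, then the turn about the world's z in rad. A call has exactly 10 rows; each row is the pose to reach, as a shift and turn from the pose commanded when the call began; what a row does not reach only later rows make up. A row lasts 1/8 s, in which the tool goes at most 62.5 mm and 10.7 degrees, less where a joint would pass 70% of its speed; a pose out of reach is approached as far as the arm can. A call with a gripper value outside its range is refused whole. "grip" is the finger opening in cm, from 0 to 8.54, set as the call begins (left out, the last holds). The fingers move at their own pace and stop on an object; "force" is the grip in N (left out, the last holds). Time passes only in rows, so rows that repeat a pose let the fingers close, or fill a call up. It gives the time, the measured TCP pose, the force, the opening and the grip force at its end, in the units of the state.
- r.get_obs(): the state, without advancing time (a new reading comes with each control period).
- r.read_camera(name): name is "scene" or "top" or "wrist"; returns a dict with "pixels" (400x640x3 uint8, blue, green, red), "fx", "fy", "cx", "cy" (pixels), "k1" (the pictures are not rectified: a ray, as slopes to the right and down, at radius r is drawn at 1 + k1 r^2 times it, then the intrinsics apply), "origin" and "orientation" of the camera in the world. Camera axes: x right, y up, looking along -z (the intrinsics and any distortion apply to the point x, -y, -z); pixel columns grow to the right and rows downward; lengths in mm; the calibration is good to about 2 mm. A picture is of the moment at which its call begins. There is no depth.
- r.job_done(): hands the job in; it is judged then, once.
The state is a dict: "clock": time; "qpos": joint angles; "dq": joint speeds; "tau": joint torques, N m; "eef_pos": TCP position; "tcp_rot": TCP orientation; "contact_force": force on the tool from outside, world axes, zero at the start; "ft_torque": the same for the moment, N m; "grip_width": finger opening in mm; "grip_force": force on a finger pad.
Only numpy, scipy, OpenCV 4.12 (cv2) and the standard library are available. Lean on these libraries where they do the work, as an engineer would, in place of code of your own. Each camera call takes 0.05 s, during which the arm holds its last target. There are 200 camera calls.

## Task

Take the post with the black dotted target block out of the wooden rack, set its shank in the mouth of the collet and press it gently down until it stands fully home on the seat. Then turn the orange-knobbed lever clockwise (seen from above) until the jaws grip the shank firmly, stopping as soon as you clearly feel them bite: over-tightening marks the shank. Let go, and leave the other two posts and the other things on the bench where they are.

Things in the scene. Friction and masses are not known exactly. Their poses are not given: they have to be found in the camera images.
- target: Calibration target: round steel shank 12 mm across, 70 mm long, foot tapered to 7 mm over the last 4 mm, carrying a black block 26 x 26 mm, 30 mm tall, with white dots (grip it there, z = 70 to 100 mm). About 0.1 kg. Origin at the centre of the foot; z up the shank, x and y square to the block's sides. It starts upright in one of the rack's holes, foot 10 mm above the bench.
- rack: Fixed dark wooden rack, 50 (x) by 190 (y) by 35 mm tall, origin at the centre of its underside. Three holes, 25 mm deep, along its y axis at y = -65, 0 and 65 mm hold three posts: the target, a white ball on a post and a brass pointer post. Which post is in which hole varies.
- ball_post: Bystander: steel post with a white 26 mm ball on top, 100 mm tall, standing in the rack. Origin at the foot.
- pointer_post: Bystander: steel post with a brass collar (24 mm) and a steel needle on top, 108 mm tall, standing in the rack. Origin at the foot.
- collet: Fixed collet station: aluminium base plate 110 x 110 x 12 mm, vertical steel body 44 mm across, dark knurled nut 52 mm across (z = 64 to 80 mm) topped by a steel mouth cone (z = 80 to 88 mm). Origin at the centre of the underside, z up the bore. The bore is 14 mm across, about 1 mm play all round the shank.
- collet_mouth (a point): Centre of the collet's mouth, at the top of the cone, 88 mm above the bench; the cone is about 30 mm across there and narrows to about 15 mm.
- collet_seat (a point): Centre of the seat, the floor of the bore, 58 mm below the mouth. Fully home: the shank's foot rests on it, the block's underside 12 mm above the mouth. Sprung plungers drag on the shank over the last 15 mm: it does not sink home by its own weight; it takes a push of some 2 to 8 N until the foot meets the hard seat. A brass rim 5 mm high centres the foot.
- seat: The brass floor of the collet's bore, on which the shank's foot comes to rest. More than 20 N on it is needless; 35 N damages it.
- jaw_a: One of three steel jaws inside the nut. The nut draws all in equally, 4 mm per rad; clear of the shank at first, they bite after 0.3 to 1.0 rad of turning. Free turning takes a sideways push of 6 to 9 N on the knob; once they bite it climbs smoothly. About 5 N above free is a firm grip, 7 N above marks the shank. The nut stays where left.
- lever_knob (a point): Top centre of the orange knob: upright round grip 16 mm across, 50 mm tall (77 to 127 mm above the bench), at the end of the steel lever (top 76 mm above the bench), 78 mm from the collet's axis. The lever turns the nut about that axis; clockwise from above closes the jaws. It is indexed at random on the nut: its position does not tell where the jaws bite.
- zoom_lens: Bystander: black zoom lens standing on end, 80 mm across, 125 mm tall. Origin under its centre.
- lens_cap: Bystander: flat black lens cap, 72 mm across, 10 mm thick, lying on the bench. Origin under its centre.
- driver: Bystander: screwdriver with an orange handle lying on the bench.
- wash_bottle: Bystander: clear bottle with a blue cap, 70 mm across, 150 mm tall. Origin under its centre.
- filter_box: Bystander: small cardboard box, 90 x 60 x 35 mm. Origin under its centre.

How it is judged:
By the outcome, as a careful person would: the job done as asked, in the order asked, and still so for the second after the job is handed in, with the robot touching nothing.
It also fails if it takes over 72 s, if anything falls off the work surface, if the arm or the gripper's body presses on something with over 40 N, if the wrist force passes 120 N, or if a joint passes its speed limit or range.

## Working session

There is one attempt and no reset: what is moved stays moved. The work goes in short steps, Python scripts to look and compute and a tool call to move; the robot and the scene stay as the last step left them, time stands still between calls to the robot, and variables do not carry over. Pictures are saved under pics/ and viewed, at most 10 in all, crops included, and the job is handed in when it is done.

Besides the shell and the picture viewer there is one more tool, called after "Emit:" in YAML: its name, and indented under it one key for each argument. apply_moves: Moves the arm, as the interface text tells. Its arguments: {"type":"object","properties":{"commands":{"type":"array","items":{"type":"array","items":{"type":"number"}}},"grip":{"type":"number"},"force":{"type":"number"}},"required":["commands"]}

```bash
ls; mkdir -p pics; cat > h.py <<'E'
import numpy as np, cv2
from rig import r
def snap(n,f):
    c=r.read_camera(n); cv2.imwrite('pics/'+f+'.png',c['pixels']); np.save('pics/'+f+'.npy',c,allow_pickle=True); return c
def load(f): return np.load('pics/'+f+'.npy',allow_pickle=True).item()
def ray(c,u,v):
    K=np.array([[c['fx'],0,c['cx']],[0,c['fy'],c['cy']],[0,0,1.]])
    p=cv2.undistortPoints(np.array([[[u,v]]],float),K,np.array([c['k1'],0,0,0.]))[0,0]
    d=np.array(c['orientation'])@np.array([p[0],-p[1],-1.]); return np.array(c['origin'],float),d/np.linalg.norm(d)
def plane(c,u,v,z):
    o,d=ray(c,u,v); return o+d*(z-o[2])/d[2]
def tri(a,b):
    A=0;B=0
    for c,u,v in (a,b):
        o,d=ray(c,u,v); P=np.eye(3)-np.outer(d,d); A=A+P; B=B+P@o
    x=np.linalg.solve(A,B)
    return x,[np.linalg.norm((np.eye(3)-np.outer(d,d))@(x-o)) for o,d in (ray(*a),ray(*b))]
E
python3 - <<'E'
from h import *
for n in('scene','top','wrist'):
    c=snap(n,n+'0'); print(n,c['fx'],c['k1'],np.round(c['origin']),np.round(c['orientation'],2).tolist())
o=r.get_obs(); print(o['clock'],o['contact_force'],r.tcp_to_grasp,np.round(o['tcp_rot'],3).tolist())
E
```

```text
pics
scene 447.09153784136043 -0.03728818348618236 [1169.  -99. 1000.] [[0.11, -0.83, 0.54], [0.99, 0.08, -0.07], [0.01, 0.55, 0.84]]
top 368.23923978991445 -0.0875905475173181 [397. -35. 970.] [[-0.05, 0.97, -0.22], [-1.0, -0.05, 0.01], [-0.0, 0.22, 0.98]]
wrist 317.88053910953846 -0.04799155021113344 [ 265. -571.  373.] [[0.31, 0.91, 0.27], [-0.95, 0.3, 0.09], [-0.0, -0.29, 0.96]]
0.15 [ 0.01151618 -0.1215886  -0.29632216] 154.70000000000002 [[0.95, 0.313, -0.0], [0.313, -0.95, 0.001], [0.0, -0.001, -1.0]]
```

View pics/scene0.png

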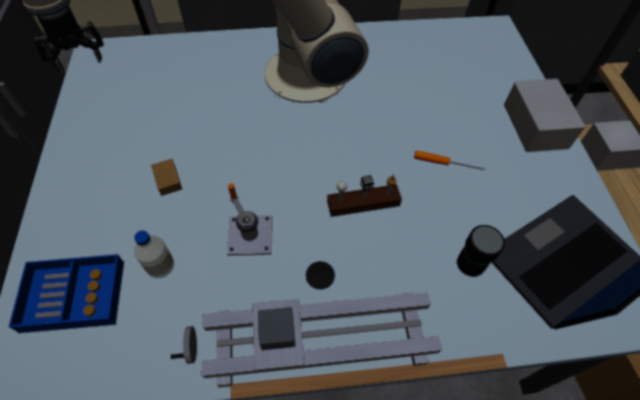

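View pics/top0.png

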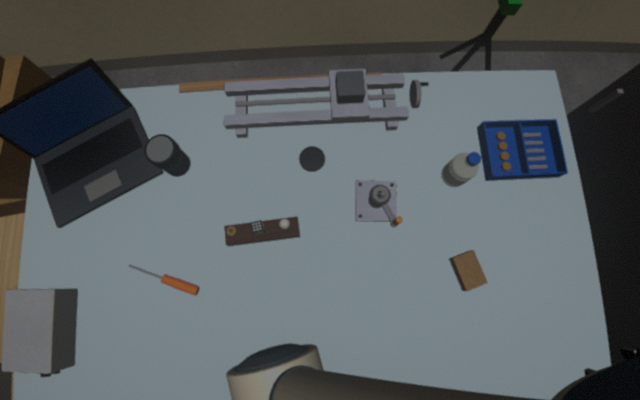

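The scene view shows the target block in the rack's middle hole at about (368,182), the collet at (247,220) and the knob top at (232,185). In the top view they are at (257,227), (380,193) and (398,220).

```bash
python3 - <<'E'
from h import *
s,t=load('scene0'),load('top0')
for n,a,b in(('target',(368,180),(257,226)),('mouth',(247,217),(380,192)),('knob',(232,184),(398,220))):
    x,e=tri((s,*a),(t,*b)); print(n,np.round(x),np.round(e,1))
print(plane(t,257,226,105),plane(t,380,192,88),plane(t,398,220,127))
print('rack ends',plane(t,225,236,35),plane(t,299,229,35))
# orange knob & base plate in top view
for c,box in((t,(340,160,420,240)),(s,(215,170,250,205))):
    x0,y0,x1,y1=box; h=cv2.cvtColor(c['pixels'][y0:y1,x0:x1],cv2.COLOR_BGR2HSV)
    m=cv2.inRange(h,(5,150,60),(20,255,255)); ys,xs=np.nonzero(m); print('orange',xs.mean()+x0,ys.mean()+y0,len(xs),xs.min()+x0,xs.max()+x0,ys.min()+y0,ys.max()+y0)
im=np.hstack([cv2.resize(t['pixels'][150:250,215:305],(400,444),interpolation=3),cv2.resize(t['pixels'][150:250,340:430],(400,444),interpolation=3)])
cv2.imwrite('pics/crop.png',cv2.convertScaleAbs(im,alpha=1.7))
E
```

```text
target [530. 105. 108.] [0.8 0.8]
mouth [ 601. -196.   96.] [0.2 0.2]
knob [ 524. -226.  129.] [0.1 0.1]
[530.69416637 104.49885607 105.        ] [ 602.48620412 -197.61313808   88.        ] [ 524.54731054 -226.55501717  127.        ]
rack ends [519.57902527 198.64129394  35.        ] [528.39650395   8.20423783  35.        ]
orange 398.1578947368421 219.1578947368421 19 396 400 217 221
orange 230.875 186.45833333333334 24 229 233 184 189
```

View pics/crop.png

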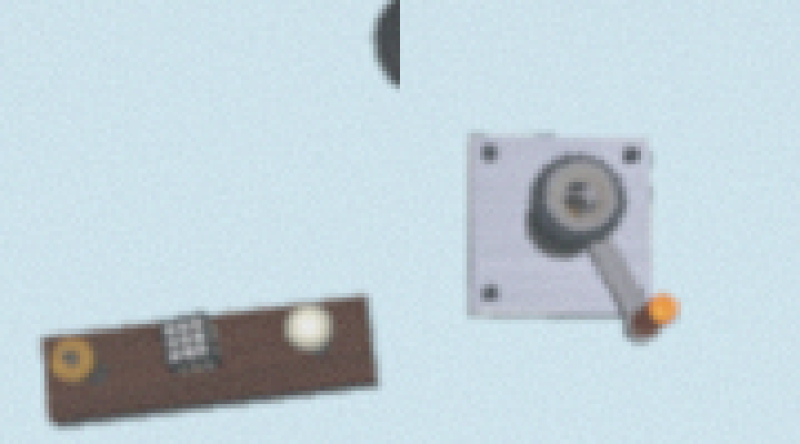

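The crop confirms the order: pointer, target block (middle), ball. The lever points towards the robot. I'll fly over the collet first for a close look.

Emit:
apply_moves:
  commands:
    - [4.5,4.4,0,0.15]
    - [9,8.8,0,0.3]
    - [13.5,13.2,0,0.45]
    - [18,17.6,0,0.6]
    - [22.5,22,0,0.75]
    - [27,26.4,0,0.9]
    - [31.5,30.8,0,1.05]
    - [36,35.2,0,1.2]
    - [40.4,39.7,0,1.31]
    - [40.4,39.7,0,1.31]
  grip: 8.5
  force: 40

```text
clock: 1.4
eef_pos: [602.0, -193.3, 404.2]
tcp_rot: [[-0.064, 0.998, 0.0], [0.998, 0.064, 0.001], [0.001, 0.0, -1.0]]
contact_force: [-0.8, -0.6, 0.1]
grip_width: 85.1
grip_force: 0.0
```

```bash
python3 - <<'E'
from h import *
c=snap('wrist','w1'); print(np.round(c['origin']),np.round(r.get_obs()['eef_pos'],1),np.round(r.get_obs()['tcp_rot'],3).tolist())
E
```

```text
[ 596. -121.  373.] [ 601.1 -194.6  404.2] [[-0.061, 0.998, -0.0], [0.998, 0.061, 0.0], [0.0, -0.0, -1.0]]
```

View pics/w1.png

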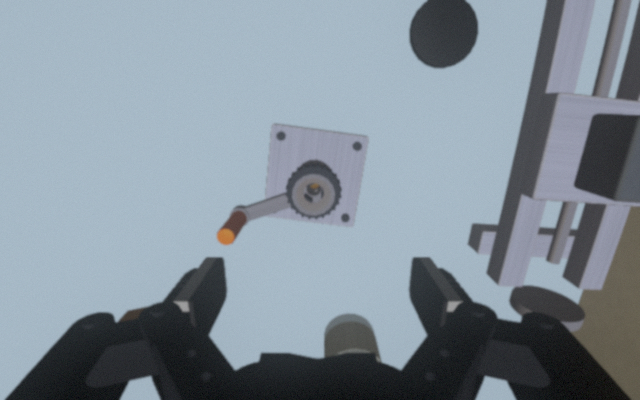

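Emit:
apply_moves:
  commands:
    - [-0.6,3.5,0,0]
    - [-1.2,7,0,0]
    - [-2,11,0,0]
    - [-2.8,15,0,0]
    - [-3.6,19,0,0]
    - [-4.4,23,0,0]
    - [-5.2,26,0,0]
    - [-6,28,0,0]
    - [-7,30,0,0]
    - [-7,30,0,0]

```text
clock: 2.7
eef_pos: [529.3, 103.6, 404.7]
tcp_rot: [[-0.058, 0.998, -0.0], [0.998, 0.058, -0.0], [-0.0, -0.0, -1.0]]
contact_force: [1.0, -1.1, -0.4]
grip_width: 85.5
grip_force: 0.0
```

```bash
python3 - <<'E'
from h import *
c=snap('wrist','w2'); print(np.round(c['origin']),np.round(r.get_obs()['eef_pos'],1),np.round(r.get_obs()['tcp_rot'],3).tolist())
E
```

```text
[524. 176. 374.] [529.8 103.  404.8] [[-0.058, 0.998, 0.0], [0.998, 0.058, -0.0], [-0.0, 0.0, -1.0]]
```

View pics/w2.png

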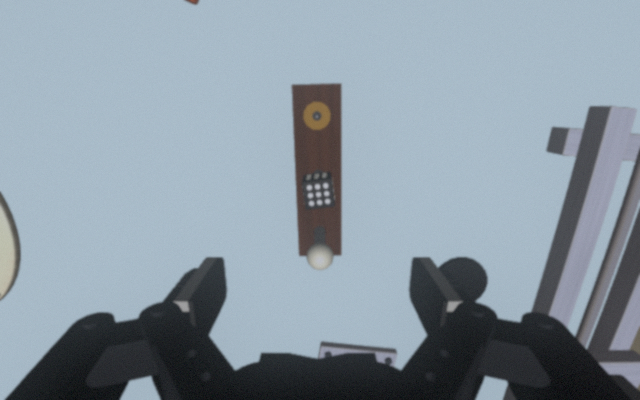

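In w1 the mouth centre is near (314,194), the knob top near (226,236). In w2 the block's dotted top is near (318,194), with another row of dots on its side face at row 177, and the rack is nearly aligned with the tool.

```bash
python3 - <<'E'
from h import *
a,b=load('w1'),load('w2'); t,s=load('top0'),load('scene0')
g=cv2.cvtColor(b['pixels'],cv2.COLOR_BGR2GRAY)[168:215,296:342]
G=cv2.resize(g,None,fx=8,fy=8,interpolation=2)
_,m=cv2.threshold(G,0,255,cv2.THRESH_OTSU); n,_,st,ce=cv2.connectedComponentsWithStats(m)
P=[]
for i in range(1,n):
    if 80<st[i,4]<4500: P.append((*((ce[i]+.5)/8-.5+[296,168]),st[i,4]/64))
P=np.round(P,1); print(P.tolist())
g=cv2.cvtColor(a['pixels'],cv2.COLOR_BGR2GRAY)
G=cv2.resize(g[150:230,270:355],None,fx=4,fy=4,interpolation=2)
for r0,r1 in((75,95),(92,115)):
    c=cv2.HoughCircles(cv2.medianBlur(G,5),cv2.HOUGH_GRADIENT,1,20,param1=60,param2=15,minRadius=r0,maxRadius=r1)
    print('circ',None if c is None else np.round((c[0][:3,:3]+[.5,.5,0])/4+[270-.5,150-.5,0],1).tolist())
h=cv2.cvtColor(a['pixels'],cv2.COLOR_BGR2HSV); m=cv2.inRange(h,(5,150,130),(20,255,255)); m[:, :200]=0;m[:,260:]=0;m[260:]=0
p=cv2.findNonZero(m)[:,0]; print('knob',p.mean(0),len(p),p.min(0),p.max(0))
E
```

```text
[[340.9, 191.2, 54.5], [323.9, 174.8, 8.2], [316.4, 175.7, 8.1], [308.3, 176.5, 7.4], [296.2, 201.1, 39.6], [325.2, 185.3, 33.3], [317.0, 186.3, 34.1], [308.9, 187.2, 33.1], [326.2, 193.1, 31.0], [318.1, 194.1, 31.3], [310.0, 195.1, 31.6], [327.1, 200.9, 31.3], [319.1, 201.9, 30.8], [311.1, 202.9, 30.7]]
circ [[313.2, 195.8, 22.2], [313.8, 180.5, 20.5]]
circ [[313.0, 191.0, 27.2], [311.0, 183.0, 23.8]]
knob [225.7        235.99411765] 170 [219 229] [233 243]
```

```bash
python3 - <<'E'
from h import *
a,b=load('w1'),load('w2'); t,s=load('top0'),load('scene0')
T=plane(b,318.1,194.1,110); print('target',T,'tri',tri((b,318.1,194.1),(s,368,180)),tri((b,318.1,194.1),(t,257,226)))
p=plane(b,325.2,185.3,110)-plane(b,308.9,187.2,110);q=plane(b,317,186.3,110)-plane(b,319.1,201.9,110)
print('yaw',np.degrees(np.arctan2(p[1],p[0])),np.degrees(np.arctan2(-q[0],q[1])),np.linalg.norm(p),np.linalg.norm(q))
print('mouth',plane(a,313.2,195.8,88),plane(a,313.2,195.8,84),'nut80',plane(a,313,191,80))
print('knob',plane(a,225.7,236,127),'tri',tri((a,225.7,236),(t,398.2,219.2)),'mouthtri',tri((a,313.2,195.8),(t,380,192)))
C=cv2.resize(a['pixels'][140:260,200:360],(800,600),interpolation=2)
cv2.imwrite('pics/c1.png',cv2.convertScaleAbs(C,alpha=1.6))
E
```

```text
target [528.33091401 104.90990432 110.        ] tri (array([528.90690763, 105.11487161, 107.63422767]), [np.float64(0.9788931684038644), np.float64(0.9788931684037512)]) (array([529.24756776, 104.20133303, 108.52101846]), [np.float64(0.9386081514915806), np.float64(0.9386081514917102)])
yaw 10.158692171750092 10.743807230651125 14.008626022355449 14.0068462876705
mouth [ 597.21474531 -199.50673471   88.        ] [ 597.22775297 -200.61400259   84.        ] nut80 [ 596.76899859 -196.9977924    80.        ]
knob [ 525.86743592 -228.25856942  127.        ] tri (array([ 526.27519042, -227.10964702,  128.8405076 ]), [np.float64(0.348764875781015), np.float64(0.34876487578101445)]) mouthtri (array([ 597.1773648 , -193.33029682,  110.66339625]), [np.float64(0.10041913638062076), np.float64(0.10041913638065521)])
```

View pics/c1.png

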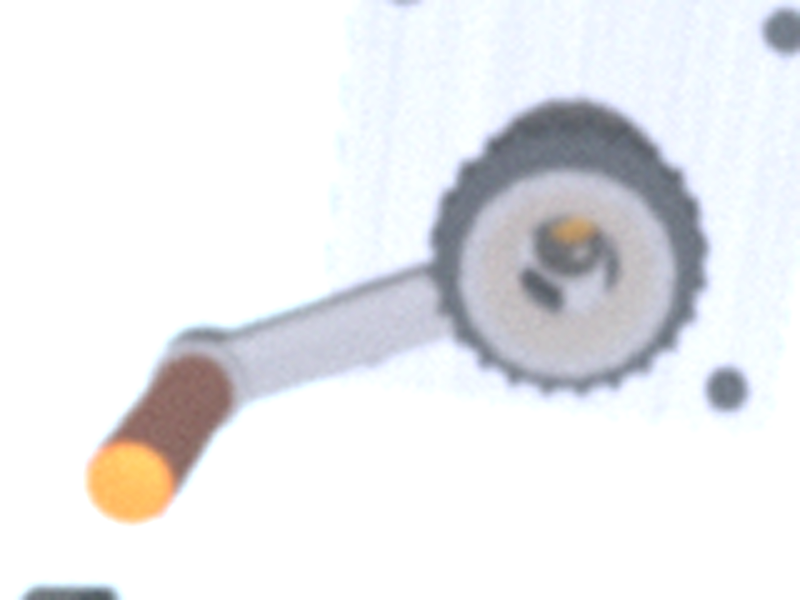

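The tool axes agree with the checks: the mouth-to-knob distance is 77.8 mm (78 given) and the dot spacing is regular. The target is at (528.5, 104.8), its top at about 110, yaw about 10.4°. Next I align and descend, then grip.

Emit:
apply_moves:
  commands:
    - [-0.14,0.15,-2,0.124]
    - [-0.14,0.15,-5,0.124]
    - [-0.14,0.15,-8,0.124]
    - [-0.14,0.15,-10.5,0.124]
    - [-0.14,0.15,-12.5,0.124]
    - [-0.14,0.15,-14,0.124]
    - [-0.14,0.15,-14.8,0.124]
    - [-0.14,0.15,-15.3,0.124]
    - [-0.14,0.15,-15.3,0.124]
    - [-0.14,0.15,-15.3,0.124]

```text
clock: 4.0
eef_pos: [528.7, 105.0, 252.2]
tcp_rot: [[-0.181, 0.983, 0.001], [0.983, 0.181, 0.0], [-0.0, 0.001, -1.0]]
contact_force: [0.5, -0.5, -0.8]
grip_width: 84.8
grip_force: 0.0
```

Emit:
apply_moves:
  commands:
    - [0,0,0,0]
    - [0,0,0,0]
    - [0,0,0,0]
    - [0,0,0,0]
    - [0,0,0,0]
    - [0,0,0,0]
    - [0,0,0,0]
    - [0,0,0,0]
    - [0,0,0,0]
    - [0,0,0,0]
  grip: 2.0
  force: 40

```text
clock: 5.25
eef_pos: [528.5, 105.0, 251.8]
tcp_rot: [[-0.181, 0.983, 0.0], [0.983, 0.181, 0.0], [-0.0, 0.0, -1.0]]
contact_force: [-0.7, 0.3, 5.0]
grip_width: 24.9
grip_force: 42.2
```

Emit:
apply_moves:
  commands:
    - [0,0,0.5,0]
    - [0,0,2,0]
    - [0,0,4,0]
    - [0,0,6.5,0]
    - [0,0,9.5,0]
    - [0,0,12,0]
    - [0.5,-2,13,0]
    - [1.4,-6,13,0]
    - [2.4,-10.5,13,0]
    - [3.4,-15,13,0]

```text
clock: 6.5
eef_pos: [562.4, -46.3, 382.8]
tcp_rot: [[-0.181, 0.983, 0.001], [0.983, 0.181, -0.0], [-0.0, 0.001, -1.0]]
contact_force: [-0.2, 0.0, -0.9]
grip_width: 25.4
grip_force: 41.6
```

Emit:
apply_moves:
  commands:
    - [1,-4.5,0,0]
    - [1.9,-8.5,0,0]
    - [2.6,-11.5,0,0]
    - [3.1,-13.5,0,0]
    - [3.48,-15.22,0,0]
    - [3.48,-15.22,-1,0]
    - [3.48,-15.22,-2,0]
    - [3.48,-15.22,-2,0]
    - [3.48,-15.22,-2,0]
    - [3.48,-15.22,-2,0]

```text
clock: 7.75
eef_pos: [597.4, -197.0, 362.0]
tcp_rot: [[-0.181, 0.983, 0.0], [0.983, 0.181, -0.0], [-0.0, 0.0, -1.0]]
contact_force: [-0.7, -0.4, -0.8]
grip_width: 25.3
grip_force: 41.5
```

```bash
python3 - <<'E'
from h import *
w=snap('wrist','w3');s=snap('scene','s3');t=snap('top','t3'); o=r.get_obs(); print(o['eef_pos'],o['contact_force'],o['grip_width'],o['grip_force'])
A=cv2.resize(w['pixels'][140:320,210:430],(800,600),interpolation=2)[:, :800]
B=cv2.resize(s['pixels'][130:270,180:310],(400,430),interpolation=2); C=cv2.resize(t['pixels'][120:260,320:450],(400,430),interpolation=2)
A=cv2.resize(A,(400,300)); out=np.zeros((600,800,3),np.uint8); out[:300,:400]=A; out[:430,400:]=B; out[300:,:400]=C[60:360]
cv2.imwrite('pics/m3.png',cv2.convertScaleAbs(out,alpha=1.6))
E
```

```text
[ 597.33131326 -197.12841777  361.89779277] [ 0.45348256  0.31634206 -0.98259977] 25.528778093750066 41.52079224586487
```

View pics/m3.png

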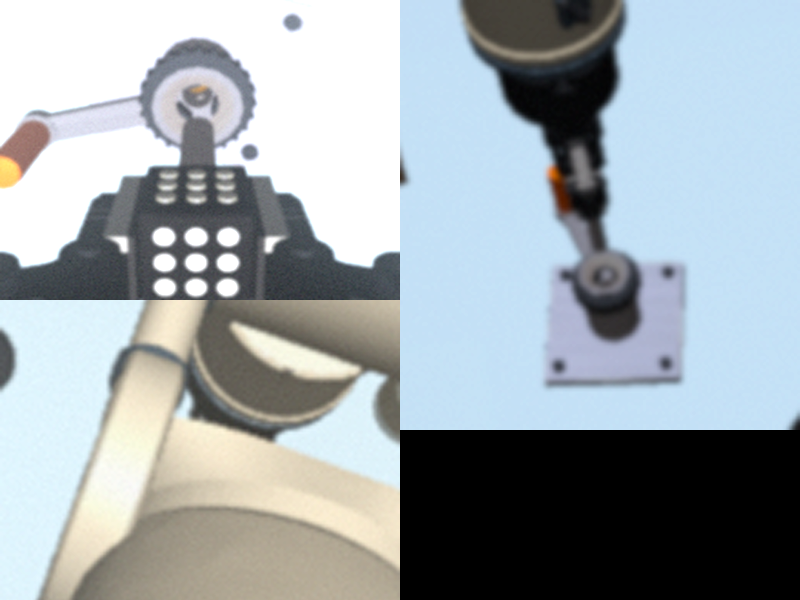

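Upper left shows the post held upright and the mouth cone just ahead; the scene view shows the mouth clear. Now I lower it slowly into the mouth.

Emit:
apply_moves:
  commands:
    - [0,0,-1,0]
    - [0,0,-2,0]
    - [0,0,-2.8,0]
    - [0,0,-3.2,0]
    - [0,0,-3.5,0]
    - [0,0,-3.8,0]
    - [0,0,-4.1,0]
    - [0,0,-4.3,0]
    - [0,0,-4.5,0]
    - [0,0,-4.5,0]

```text
clock: 9.15
eef_pos: [597.3, -197.2, 316.6]
tcp_rot: [[-0.181, 0.983, -0.0], [0.983, 0.181, 0.0], [0.0, -0.0, -1.0]]
contact_force: [-1.1, -0.1, -0.8]
grip_width: 25.4
grip_force: 41.5
```

Emit:
apply_moves:
  commands:
    - [0,0,-0.3,0]
    - [0,0,-0.6,0]
    - [0,0,-0.9,0]
    - [0,0,-1.2,0]
    - [0,0,-1.5,0]
    - [0,0,-1.8,0]
    - [0,0,-2.1,0]
    - [0,0,-2.4,0]
    - [0,0,-2.4,0]
    - [0,0,-2.4,0]

```text
clock: 10.4
eef_pos: [597.3, -197.3, 292.6]
tcp_rot: [[-0.181, 0.983, -0.0], [0.983, 0.181, -0.0], [-0.0, -0.0, -1.0]]
contact_force: [0.5, -2.3, -3.7]
grip_width: 25.4
grip_force: 41.3
```

Emit:
apply_moves:
  commands:
    - [0,-0.05,0,0]
    - [0,-0.05,-0.1,0]
    - [0,-0.05,-0.2,0]
    - [0,-0.05,-0.3,0]
    - [0,-0.05,-0.4,0]
    - [0,-0.05,-0.5,0]
    - [0,-0.05,-0.6,0]
    - [0,-0.05,-0.6,0]
    - [0,-0.05,-0.6,0]
    - [0,-0.05,-0.6,0]

```text
clock: 11.65
eef_pos: [597.3, -197.7, 286.7]
tcp_rot: [[-0.181, 0.983, 0.0], [0.983, 0.181, 0.0], [-0.0, 0.0, -1.0]]
contact_force: [-0.2, 0.2, -1.3]
grip_width: 25.6
grip_force: 41.5
```

Emit:
apply_moves:
  commands:
    - [0,0,-0.1,0]
    - [0,0,-0.2,0]
    - [0,0,-0.3,0]
    - [0,0,-0.4,0]
    - [0,0,-0.5,0]
    - [0,0,-0.6,0]
    - [0,0,-0.7,0]
    - [0,0,-0.8,0]
    - [0,0,-0.9,0]
    - [0,0,-1.0,0]

```text
clock: 12.9
eef_pos: [597.3, -197.7, 276.6]
tcp_rot: [[-0.181, 0.983, 0.0], [0.983, 0.181, -0.0], [-0.0, 0.0, -1.0]]
contact_force: [0.5, -2.0, 1.1]
grip_width: 25.2
grip_force: 41.8
```

Emit:
apply_moves:
  commands:
    - [0,-0.03,-0.05,0]
    - [0,-0.03,-0.1,0]
    - [0,-0.03,-0.15,0]
    - [0,-0.03,-0.2,0]
    - [0,-0.03,-0.25,0]
    - [0,-0.03,-0.3,0]
    - [0,-0.03,-0.3,0]
    - [0,-0.03,-0.3,0]
    - [0,-0.03,-0.3,0]
    - [0,-0.03,-0.3,0]

```text
clock: 14.15
eef_pos: [597.3, -198.0, 273.6]
tcp_rot: [[-0.181, 0.983, -0.0], [0.983, 0.181, 0.0], [0.0, -0.0, -1.0]]
contact_force: [1.9, -2.1, -1.7]
grip_width: 25.7
grip_force: 41.5
```

Emit:
apply_moves:
  commands:
    - [0,-0.03,-0.03,0]
    - [0,-0.03,-0.06,0]
    - [0,-0.03,-0.09,0]
    - [0,-0.03,-0.12,0]
    - [0,-0.03,-0.15,0]
    - [0,-0.03,-0.15,0]
    - [0,-0.03,-0.15,0]
    - [0,-0.03,-0.15,0]
    - [0,-0.03,-0.15,0]
    - [0,-0.03,-0.15,0]

```text
clock: 15.4
eef_pos: [597.3, -198.3, 272.1]
tcp_rot: [[-0.181, 0.983, -0.0], [0.983, 0.181, -0.0], [0.0, -0.0, -1.0]]
contact_force: [1.7, -0.4, -0.2]
grip_width: 25.2
grip_force: 41.5
```

Emit:
apply_moves:
  commands:
    - [0.02,0,0,0]
    - [0.02,0,-0.02,0]
    - [0.02,0,-0.04,0]
    - [0.02,0,-0.06,0]
    - [0.02,0,-0.08,0]
    - [0.02,0,-0.1,0]
    - [0.02,0,-0.12,0]
    - [0.02,0,-0.14,0]
    - [0.02,0,-0.15,0]
    - [0.02,0,-0.15,0]

```text
clock: 16.65
eef_pos: [597.5, -198.4, 271.7]
tcp_rot: [[-0.181, 0.983, 0.001], [0.983, 0.181, -0.0], [-0.001, 0.001, -1.0]]
contact_force: [-2.1, 1.0, 16.4]
grip_width: 25.8
grip_force: 43.8
```

The hard seat is met at TCP z of about 272 with 16 N, exactly the depth expected. I ease off a little and release.

Emit:
apply_moves:
  commands:
    - [0,0,0.05,0]
    - [0,0,0.05,0]
    - [0,0,0.05,0]
    - [0,0,0.05,0]
    - [0,0,0.05,0]
    - [0,0,0.05,0]
    - [0,0,0.05,0]
    - [0,0,0.05,0]
    - [0,0,0.05,0]
    - [0,0,0.05,0]

```text
clock: 17.9
eef_pos: [597.5, -198.3, 271.8]
tcp_rot: [[-0.181, 0.983, 0.0], [0.983, 0.181, -0.0], [-0.0, 0.0, -1.0]]
contact_force: [-1.7, 0.7, 10.2]
grip_width: 25.4
grip_force: 42.9
```

Emit:
apply_moves:
  commands:
    - [0,0,0,0]
    - [0,0,0,0]
    - [0,0,0,0]
    - [0,0,0,0]
    - [0,0,0,0]
    - [0,0,0,0]
    - [0,0,0.5,0]
    - [0,0,3,0]
    - [0,0,6,0]
    - [0,0,8,0]
  grip: 5.0

```text
clock: 19.15
eef_pos: [597.6, -198.4, 352.9]
tcp_rot: [[-0.181, 0.983, 0.001], [0.983, 0.181, -0.001], [-0.001, 0.001, -1.0]]
contact_force: [0.5, 0.6, 0.0]
grip_width: 49.9
grip_force: 0.0
```

```bash
python3 - <<'E'
from h import *
w=snap('wrist','w4'); o=r.get_obs(); print(o['clock'],o['eef_pos'],o['contact_force'],o['grip_width'])
g=cv2.resize(w['pixels'],(640,400)); cv2.imwrite('pics/w4b.png',cv2.convertScaleAbs(g,alpha=1.6))
E
```

```text
19.2 [ 598.06888196 -198.51723587  355.26127346] [ 0.71576639 -1.55714854  3.63036412] 50.17902126185999
```

View pics/w4b.png

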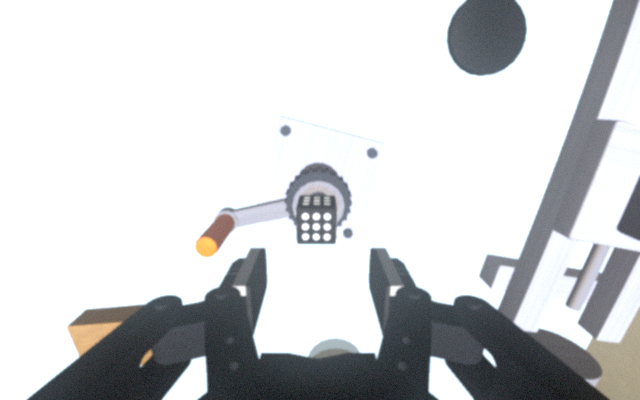

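The post stands in the collet, its dotted top near (316,227); the knob top is near (208,246). I check the block's height and refine the knob.

```bash
python3 - <<'E'
from h import *
a,w=load('w1'),load('w4')
g=cv2.cvtColor(w['pixels'],cv2.COLOR_BGR2GRAY)[205:245,296:338]
G=cv2.resize(g,None,fx=8,fy=8,interpolation=2)
_,m=cv2.threshold(G,0,255,cv2.THRESH_OTSU); n,_,st,ce=cv2.connectedComponentsWithStats(m)
P=np.array([(ce[i]+.5)/8-.5+[296,205] for i in range(1,n) if 1200<st[i,4]<4500]); print(len(P))
c=P.mean(0); e=P[np.argsort(P[:,1])]
print(np.round(e,1).tolist())
for z in(126,130,134):
    Q=np.array([plane(w,*p,z) for p in P]); d=np.linalg.norm(Q[:,None]-Q[None],axis=2); print(z,Q.mean(0),'span',d.max(),'expect',14*2**.5)
h=cv2.cvtColor(w['pixels'],cv2.COLOR_BGR2HSV); m=cv2.inRange(h,(5,150,130),(20,255,255)); m[:,:190]=0;m[:,240:]=0;m[265:]=0
k=cv2.findNonZero(m)[:,0].mean(0); K=plane(w,*k,127)
d=K-[597.5,-198.4,127]; print('knob',k,K,np.hypot(*d[:2]),np.degrees(np.arctan2(d[1],d[0])),tri((w,*k),(a,225.7,236)))
E
```

```text
9
[[304.9, 216.0], [316.0, 216.1], [326.9, 216.2], [305.0, 226.3], [315.9, 226.4], [326.7, 226.5], [305.1, 236.3], [315.8, 236.4], [326.6, 236.6]]
126 [ 595.97359555 -200.96834767  126.        ] span 20.28860664840275 expect 19.79898987322333
130 [ 595.71449945 -199.45144891  130.        ] span 19.874425093991306 expect 19.79898987322333
134 [ 595.45540334 -197.93455015  134.        ] span 19.46024353958 expect 19.79898987322333
knob [206.00346021 246.40484429] [ 525.78459732 -228.18742542  127.        ] 77.65558379808824 -157.444149869708 (array([ 525.57644076, -228.63433712,  126.14055105]), [np.float64(0.04378527561421216), np.float64(0.043785275614169124)])
```

Block top measures about 130 mm, so the post is fully home. Next I move over the knob with the closing line along its tangent, then cage it loosely.

Emit:
apply_moves:
  commands:
    - [-0.9,-0.4,0,-0.17]
    - [-1.8,-0.8,0,-0.34]
    - [-2.7,-1.2,0,-0.51]
    - [-3.6,-1.6,0,-0.68]
    - [-4.5,-2,0,-0.85]
    - [-5.4,-2.3,0,-1.02]
    - [-6.3,-2.6,0,-1.19]
    - [-7.12,-2.97,0,-1.358]
    - [-7.12,-2.97,0,-1.358]
    - [-7.12,-2.97,0,-1.358]
  grip: 4.5

```text
clock: 20.45
eef_pos: [526.5, -227.9, 351.2]
tcp_rot: [[0.922, 0.388, 0.0], [0.388, -0.922, -0.0], [0.0, 0.0, -1.0]]
contact_force: [0.6, -0.2, 0.2]
grip_width: 45.0
grip_force: 0.0
```

Emit:
apply_moves:
  commands:
    - [0,0,-1.5,0]
    - [0,0,-3.5,0]
    - [0,0,-5.5,0]
    - [0,0,-7,0]
    - [0,0,-8.2,0]
    - [0,0,-9,0]
    - [0,0,-9,0]
    - [0,0,-9,0]
    - [0,0,-9,0]
    - [0,0,-9,0]

```text
clock: 21.7
eef_pos: [526.4, -228.1, 261.5]
tcp_rot: [[0.923, 0.385, 0.0], [0.385, -0.923, -0.0], [0.0, 0.0, -1.0]]
contact_force: [-0.0, -0.7, -0.5]
grip_width: 45.1
grip_force: 0.0
```

Emit:
apply_moves:
  commands:
    - [0,0,0,0]
    - [0,0,0,0]
    - [0,0,0,0]
    - [0,0,0,0]
    - [0,0,0,0]
    - [0,0,0,0]
    - [0,0,0,0]
    - [0,0,0,0]
    - [0,0,0,0]
    - [0,0,0,0]
  grip: 2.2
  force: 20

```text
clock: 22.95
eef_pos: [526.3, -228.0, 261.2]
tcp_rot: [[0.923, 0.385, -0.0], [0.385, -0.923, 0.0], [-0.0, -0.0, -1.0]]
contact_force: [0.8, -0.1, -0.8]
grip_width: 22.0
grip_force: 0.0
```

```bash
cat > arc.py <<'E'
import sys,numpy as np
d=np.array([-7.11,-2.97])  # cm, knob from collet axis
def p(a): c,s=np.cos(a),np.sin(a); return np.array([c*d[0]+s*d[1],-s*d[0]+c*d[1]])
for x in sys.argv[1:]:
    a0,a1=map(float,x.split(',')); print(x,[[round(float(v),3) for v in (*(p(a)-p(a0)),0,-(a-a0))] for a in np.linspace(a0,a1,11)[1:]])
E
python3 arc.py 0,.15 .15,.27 .27,.33 .33,.39 .39,.45
```

```text
0,.15 [[-0.044, 0.107, 0.0, -0.015], [-0.086, 0.215, 0.0, -0.03], [-0.126, 0.323, 0.0, -0.045], [-0.165, 0.432, 0.0, -0.06], [-0.203, 0.541, 0.0, -0.075], [-0.238, 0.651, 0.0, -0.09], [-0.272, 0.762, 0.0, -0.105], [-0.304, 0.873, 0.0, -0.12], [-0.335, 0.984, 0.0, -0.135], [-0.364, 1.096, 0.0, -0.15]]
.15,.27 [[-0.022, 0.09, 0.0, -0.012], [-0.043, 0.18, 0.0, -0.024], [-0.063, 0.27, 0.0, -0.036], [-0.081, 0.361, 0.0, -0.048], [-0.099, 0.452, 0.0, -0.06], [-0.115, 0.543, 0.0, -0.072], [-0.131, 0.634, 0.0, -0.084], [-0.145, 0.725, 0.0, -0.096], [-0.158, 0.817, 0.0, -0.108], [-0.171, 0.908, 0.0, -0.12]]
.27,.33 [[-0.006, 0.046, 0.0, -0.006], [-0.011, 0.092, 0.0, -0.012], [-0.016, 0.138, 0.0, -0.018], [-0.021, 0.184, 0.0, -0.024], [-0.026, 0.23, 0.0, -0.03], [-0.03, 0.276, 0.0, -0.036], [-0.034, 0.322, 0.0, -0.042], [-0.038, 0.368, 0.0, -0.048], [-0.041, 0.414, 0.0, -0.054], [-0.044, 0.46, 0.0, -0.06]]
.33,.39 [[-0.003, 0.046, 0.0, -0.006], [-0.006, 0.092, 0.0, -0.012], [-0.008, 0.138, 0.0, -0.018], [-0.01, 0.185, 0.0, -0.024], [-0.012, 0.231, 0.0, -0.03], [-0.013, 0.277, 0.0, -0.036], [-0.014, 0.323, 0.0, -0.042], [-0.015, 0.37, 0.0, -0.048], [-0.016, 0.416, 0.0, -0.054], [-0.016, 0.462, 0.0, -0.06]]
.39,.45 [[-0.0, 0.046, 0.0, -0.006], [0.0, 0.092, 0.0, -0.012], [0.0, 0.139, 0.0, -0.018], [0.001, 0.185, 0.0, -0.024], [0.002, 0.231, 0.0, -0.03], [0.003, 0.277, 0.0, -0.036], [0.005, 0.324, 0.0, -0.042], [0.007, 0.37, 0.0, -0.048], [0.009, 0.416, 0.0, -0.054], [0.011, 0.462, 0.0, -0.06]]
```

Emit:
apply_moves:
  commands:
    - [-0.04,0.11,0,-0.015]
    - [-0.09,0.215,0,-0.03]
    - [-0.13,0.32,0,-0.045]
    - [-0.165,0.43,0,-0.06]
    - [-0.2,0.54,0,-0.075]
    - [-0.24,0.65,0,-0.09]
    - [-0.27,0.76,0,-0.105]
    - [-0.3,0.87,0,-0.12]
    - [-0.335,0.985,0,-0.135]
    - [-0.365,1.095,0,-0.15]

```text
clock: 24.2
eef_pos: [523.0, -217.8, 261.3]
tcp_rot: [[0.97, 0.241, 0.001], [0.241, -0.97, -0.002], [0.001, 0.002, -1.0]]
contact_force: [0.7, -8.6, -4.2]
grip_width: 21.8
grip_force: 4.6
```

Emit:
apply_moves:
  commands:
    - [-0.02,0.09,0,-0.012]
    - [-0.04,0.18,0,-0.024]
    - [-0.06,0.27,0,-0.036]
    - [-0.08,0.36,0,-0.048]
    - [-0.1,0.45,0,-0.06]
    - [-0.115,0.54,0,-0.072]
    - [-0.13,0.635,0,-0.084]
    - [-0.145,0.725,0,-0.096]
    - [-0.16,0.815,0,-0.108]
    - [-0.17,0.91,0,-0.12]

```text
clock: 25.45
eef_pos: [521.2, -208.7, 261.3]
tcp_rot: [[0.992, 0.123, 0.001], [0.123, -0.992, -0.002], [0.001, 0.002, -1.0]]
contact_force: [-0.4, -8.4, -3.3]
grip_width: 21.9
grip_force: 4.6
```

Free turning measures about 8.5 N. I go on in slower steps.

Emit:
apply_moves:
  commands:
    - [-0.005,0.046,0,-0.006]
    - [-0.01,0.092,0,-0.012]
    - [-0.015,0.138,0,-0.018]
    - [-0.02,0.184,0,-0.024]
    - [-0.025,0.23,0,-0.03]
    - [-0.03,0.276,0,-0.036]
    - [-0.034,0.322,0,-0.042]
    - [-0.038,0.368,0,-0.048]
    - [-0.04,0.414,0,-0.054]
    - [-0.044,0.46,0,-0.06]

```text
clock: 26.7
eef_pos: [520.7, -204.0, 261.3]
tcp_rot: [[0.998, 0.064, 0.001], [0.064, -0.998, -0.001], [0.001, 0.002, -1.0]]
contact_force: [0.4, -8.8, -2.8]
grip_width: 21.9
grip_force: 4.5
```

Emit:
apply_moves:
  commands:
    - [-0.003,0.046,0,-0.006]
    - [-0.006,0.092,0,-0.012]
    - [-0.008,0.138,0,-0.018]
    - [-0.01,0.185,0,-0.024]
    - [-0.012,0.231,0,-0.03]
    - [-0.013,0.277,0,-0.036]
    - [-0.014,0.323,0,-0.042]
    - [-0.015,0.37,0,-0.048]
    - [-0.016,0.416,0,-0.054]
    - [-0.016,0.462,0,-0.06]

```text
clock: 27.95
eef_pos: [520.5, -199.4, 261.2]
tcp_rot: [[1.0, 0.004, 0.001], [0.004, -1.0, -0.001], [0.001, 0.001, -1.0]]
contact_force: [0.2, -9.4, -1.9]
grip_width: 22.0
grip_force: 4.6
```

Emit:
apply_moves:
  commands:
    - [0,0.038,0,-0.005]
    - [0,0.076,0,-0.01]
    - [0,0.115,0,-0.015]
    - [0,0.154,0,-0.02]
    - [0,0.192,0,-0.025]
    - [0.001,0.231,0,-0.03]
    - [0.003,0.27,0,-0.035]
    - [0.004,0.308,0,-0.04]
    - [0.005,0.347,0,-0.045]
    - [0.006,0.385,0,-0.05]

```text
clock: 29.2
eef_pos: [520.5, -195.5, 261.2]
tcp_rot: [[0.999, -0.046, 0.0], [-0.046, -0.999, -0.001], [0.0, 0.001, -1.0]]
contact_force: [-0.6, -9.0, -2.2]
grip_width: 22.0
grip_force: 4.5
```

```bash
python3 arc.py .44,.49 .49,.54 .54,.59 .59,.64 .64,.69 .69,.74 .74,.79 .79,.84 .84,.89 .89,.94 .94,.99
```

```text
.44,.49 [[0.002, 0.038, 0.0, -0.005], [0.004, 0.077, 0.0, -0.01], [0.006, 0.115, 0.0, -0.015], [0.008, 0.154, 0.0, -0.02], [0.011, 0.192, 0.0, -0.025], [0.014, 0.231, 0.0, -0.03], [0.017, 0.269, 0.0, -0.035], [0.02, 0.308, 0.0, -0.04], [0.023, 0.346, 0.0, -0.045], [0.027, 0.384, 0.0, -0.05]]
.49,.54 [[0.004, 0.038, 0.0, -0.005], [0.008, 0.077, 0.0, -0.01], [0.012, 0.115, 0.0, -0.015], [0.016, 0.153, 0.0, -0.02], [0.021, 0.192, 0.0, -0.025], [0.025, 0.23, 0.0, -0.03], [0.03, 0.268, 0.0, -0.035], [0.035, 0.306, 0.0, -0.04], [0.04, 0.344, 0.0, -0.045], [0.046, 0.382, 0.0, -0.05]]
.54,.59 [[0.006, 0.038, 0.0, -0.005], [0.011, 0.076, 0.0, -0.01], [0.017, 0.114, 0.0, -0.015], [0.024, 0.152, 0.0, -0.02], [0.03, 0.19, 0.0, -0.025], [0.037, 0.228, 0.0, -0.03], [0.043, 0.266, 0.0, -0.035], [0.05, 0.304, 0.0, -0.04], [0.058, 0.342, 0.0, -0.045], [0.065, 0.38, 0.0, -0.05]]
.59,.64 [[0.008, 0.038, 0.0, -0.005], [0.015, 0.076, 0.0, -0.01], [0.023, 0.113, 0.0, -0.015], [0.031, 0.151, 0.0, -0.02], [0.04, 0.189, 0.0, -0.025], [0.048, 0.226, 0.0, -0.03], [0.057, 0.264, 0.0, -0.035], [0.066, 0.301, 0.0
[... 1408 characters left out ...]
3], [0.12, 0.241, 0.0, -0.035], [0.138, 0.276, 0.0, -0.04], [0.156, 0.31, 0.0, -0.045], [0.174, 0.344, 0.0, -0.05]]
.89,.94 [[0.018, 0.034, 0.0, -0.005], [0.037, 0.068, 0.0, -0.01], [0.056, 0.101, 0.0, -0.015], [0.074, 0.135, 0.0, -0.02], [0.094, 0.168, 0.0, -0.025], [0.113, 0.202, 0.0, -0.03], [0.132, 0.235, 0.0, -0.035], [0.152, 0.268, 0.0, -0.04], [0.171, 0.301, 0.0, -0.045], [0.191, 0.334, 0.0, -0.05]]
.94,.99 [[0.02, 0.033, 0.0, -0.005], [0.04, 0.066, 0.0, -0.01], [0.061, 0.098, 0.0, -0.015], [0.081, 0.131, 0.0, -0.02], [0.102, 0.164, 0.0, -0.025], [0.123, 0.196, 0.0, -0.03], [0.144, 0.228, 0.0, -0.035], [0.165, 0.26, 0.0, -0.04], [0.186, 0.292, 0.0, -0.045], [0.208, 0.324, 0.0, -0.05]]
```

Still free at about 9 N.

Emit:
apply_moves:
  commands:
    - [0.002,0.038,0,-0.005]
    - [0.004,0.077,0,-0.01]
    - [0.006,0.115,0,-0.015]
    - [0.008,0.154,0,-0.02]
    - [0.011,0.192,0,-0.025]
    - [0.014,0.231,0,-0.03]
    - [0.017,0.269,0,-0.035]
    - [0.02,0.308,0,-0.04]
    - [0.023,0.346,0,-0.045]
    - [0.027,0.384,0,-0.05]

```text
clock: 30.45
eef_pos: [520.7, -191.6, 261.2]
tcp_rot: [[0.995, -0.096, 0.0], [-0.096, -0.995, -0.001], [0.0, 0.001, -1.0]]
contact_force: [-0.5, -9.6, -2.5]
grip_width: 21.9
grip_force: 4.6
```

Emit:
apply_moves:
  commands:
    - [0.004,0.038,0,-0.005]
    - [0.008,0.077,0,-0.01]
    - [0.012,0.115,0,-0.015]
    - [0.016,0.153,0,-0.02]
    - [0.021,0.192,0,-0.025]
    - [0.025,0.23,0,-0.03]
    - [0.03,0.268,0,-0.035]
    - [0.035,0.306,0,-0.04]
    - [0.04,0.344,0,-0.045]
    - [0.046,0.382,0,-0.05]

```text
clock: 31.7
eef_pos: [521.2, -187.9, 261.2]
tcp_rot: [[0.989, -0.145, 0.0], [-0.145, -0.989, -0.001], [0.0, 0.001, -1.0]]
contact_force: [-1.9, -9.4, -1.4]
grip_width: 21.6
grip_force: 4.8
```

Emit:
apply_moves:
  commands:
    - [0.006,0.038,0,-0.005]
    - [0.011,0.076,0,-0.01]
    - [0.017,0.114,0,-0.015]
    - [0.024,0.152,0,-0.02]
    - [0.03,0.19,0,-0.025]
    - [0.037,0.228,0,-0.03]
    - [0.043,0.266,0,-0.035]
    - [0.05,0.304,0,-0.04]
    - [0.058,0.342,0,-0.045]
    - [0.065,0.38,0,-0.05]

```text
clock: 32.95
eef_pos: [521.7, -184.1, 261.2]
tcp_rot: [[0.981, -0.195, 0.0], [-0.195, -0.981, -0.001], [0.0, 0.001, -1.0]]
contact_force: [-2.3, -10.0, -2.3]
grip_width: 21.8
grip_force: 5.1
```

Emit:
apply_moves:
  commands:
    - [0.008,0.038,0,-0.005]
    - [0.015,0.076,0,-0.01]
    - [0.023,0.113,0,-0.015]
    - [0.031,0.151,0,-0.02]
    - [0.04,0.189,0,-0.025]
    - [0.048,0.226,0,-0.03]
    - [0.057,0.264,0,-0.035]
    - [0.066,0.301,0,-0.04]
    - [0.075,0.339,0,-0.045]
    - [0.084,0.376,0,-0.05]

```text
clock: 34.2
eef_pos: [522.5, -180.4, 261.2]
tcp_rot: [[0.97, -0.243, 0.0], [-0.243, -0.97, -0.001], [0.0, 0.001, -1.0]]
contact_force: [-2.5, -11.2, -0.8]
grip_width: 21.9
grip_force: 5.5
```

The force is climbing: about 11.3 N, 2.5 N above free. I continue carefully.

Emit:
apply_moves:
  commands:
    - [0.009,0.037,0,-0.005]
    - [0.019,0.075,0,-0.01]
    - [0.029,0.112,0,-0.015]
    - [0.039,0.149,0,-0.02]
    - [0.049,0.186,0,-0.025]
    - [0.059,0.223,0,-0.03]
    - [0.07,0.26,0,-0.035]
    - [0.081,0.297,0,-0.04]
    - [0.091,0.334,0,-0.045]
    - [0.102,0.371,0,-0.05]

```text
clock: 35.45
eef_pos: [523.5, -176.7, 261.2]
tcp_rot: [[0.957, -0.291, -0.0], [-0.291, -0.957, -0.002], [0.0, 0.001, -1.0]]
contact_force: [-3.5, -11.3, -1.2]
grip_width: 22.1
grip_force: 6.0
```

Emit:
apply_moves:
  commands:
    - [0.011,0.037,0,-0.005]
    - [0.023,0.074,0,-0.01]
    - [0.034,0.11,0,-0.015]
    - [0.046,0.147,0,-0.02]
    - [0.058,0.184,0,-0.025]
    - [0.07,0.22,0,-0.03]
    - [0.083,0.257,0,-0.035]
    - [0.095,0.293,0,-0.04]
    - [0.108,0.329,0,-0.045]
    - [0.121,0.366,0,-0.05]

```text
clock: 36.7
eef_pos: [524.7, -173.1, 261.2]
tcp_rot: [[0.941, -0.339, -0.0], [-0.339, -0.941, -0.002], [0.0, 0.002, -1.0]]
contact_force: [-3.9, -12.3, -0.6]
grip_width: 22.0
grip_force: 6.4
```

Emit:
apply_moves:
  commands:
    - [0.013,0.036,0,-0.005]
    - [0.026,0.072,0,-0.01]
    - [0.04,0.109,0,-0.015]
    - [0.053,0.145,0,-0.02]
    - [0.067,0.18,0,-0.025]
    - [0.081,0.216,0,-0.03]
    - [0.095,0.252,0,-0.035]
    - [0.11,0.288,0,-0.04]
    - [0.124,0.324,0,-0.045]
    - [0.139,0.359,0,-0.05]

```text
clock: 37.95
eef_pos: [526.0, -169.6, 261.2]
tcp_rot: [[0.923, -0.386, -0.0], [-0.386, -0.923, -0.002], [0.0, 0.002, -1.0]]
contact_force: [-5.1, -12.9, -0.9]
grip_width: 21.9
grip_force: 6.8
```

About 4.7 N above free. One more short step of 0.05 rad should make about 5.5 N.

Emit:
apply_moves:
  commands:
    - [0.015,0.036,0,-0.005]
    - [0.03,0.071,0,-0.01]
    - [0.045,0.106,0,-0.015]
    - [0.061,0.142,0,-0.02]
    - [0.076,0.177,0,-0.025]
    - [0.092,0.212,0,-0.03]
    - [0.108,0.247,0,-0.035]
    - [0.124,0.282,0,-0.04]
    - [0.14,0.317,0,-0.045]
    - [0.15,0.337,0,-0.048]

```text
clock: 39.2
eef_pos: [527.4, -166.2, 261.2]
tcp_rot: [[0.903, -0.429, -0.001], [-0.429, -0.903, -0.002], [0.0, 0.002, -1.0]]
contact_force: [-6.0, -12.9, -0.1]
grip_width: 22.2
grip_force: 7.3
```

It reads 14.25 N, about 5.4 N above free: a firm bite, so I stop. I back off inside the cage, open and rise.

Emit:
apply_moves:
  commands:
    - [-0.05,-0.1,0,0]
    - [-0.1,-0.22,0,0]
    - [-0.1,-0.22,0,0]
    - [-0.1,-0.22,0,0]
    - [-0.1,-0.22,0,0]
    - [-0.1,-0.22,2,0]
    - [-0.1,-0.22,5,0]
    - [-0.1,-0.22,8,0]
    - [-0.1,-0.22,11,0]
    - [-0.1,-0.22,13,0]
  grip: 4.0

```text
clock: 40.45
eef_pos: [526.8, -167.5, 392.6]
tcp_rot: [[0.903, -0.429, 0.001], [-0.429, -0.903, -0.0], [0.001, -0.0, -1.0]]
contact_force: [-0.1, -0.1, 0.3]
grip_width: 39.8
grip_force: 0.0
```

Emit:
apply_moves:
  commands:
    - [-1,-1,0,0]
    - [-2,-2,0,0]
    - [-3,-3,0,0]
    - [-4,-4,0,0]
    - [-4,-4,0,0]
    - [-4,-4,0,0]
    - [-4,-4,0,0]
    - [-4,-4,0,0]
    - [-4,-4,0,0]
    - [-4,-4,0,0]

```text
clock: 41.7
eef_pos: [486.8, -207.5, 391.2]
tcp_rot: [[0.903, -0.429, 0.0], [-0.429, -0.903, -0.0], [0.0, -0.0, -1.0]]
contact_force: [-0.6, 0.0, 0.3]
grip_width: 40.4
grip_force: 0.0
```

```bash
python3 - <<'E'
from h import *
w=snap('wrist','w5'); s=snap('scene','s5'); o=r.get_obs(); print(o['clock'],o['eef_pos'],o['contact_force'],o['grip_force'])
out=np.vstack([cv2.resize(w['pixels'],(480,300)),cv2.resize(s['pixels'][100:300,120:440],(480,300))]); cv2.imwrite('pics/f5.png',cv2.convertScaleAbs(out,alpha=1.6))
E
```

```text
41.8 [ 486.76498901 -207.51099249  391.16899989] [-0.5714031   0.03755493  0.06798748] 0.0
```

View pics/f5.png

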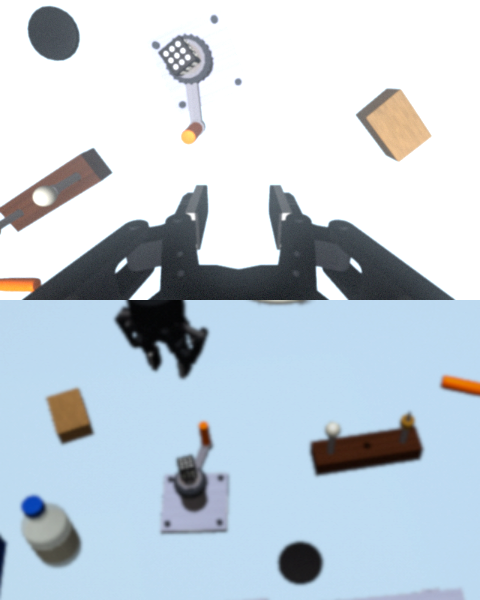

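The post stands upright in the collet (block at about (185,55) in the wrist view), the lever is turned, the other posts and things are untouched, and the arm is clear.

```bash
python3 -c "
from rig import r
print(r.job_done())"
```

```text
the job is handed in; nothing more can be done
None
```

The target post stands fully home on the collet seat and the jaws grip it at about 5.4 N above free turning. The arm is clear, the other posts and things were left where they were, and the job was handed in at about 42 s; no verdict was returned.

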